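# Lock a hammer-head stop post into the bench strut

### The job

Fit the red-gripped stop post from its blue stand into the slotted strut on the bench: put its hammer head in through the wide mouth of the slot, press it down against the spring strip and turn it a quarter turn so that it is caught under the lips, then slide it along under the yellow band until the hidden pocket lets it rise and lock. Feel your way and do not force it, leave it standing upright by itself, and do not disturb the bottle, the timer, the tape or the tip rack.

Things in the scene. Friction and masses are not known exactly. Their poses are not given: they have to be found in the camera images.
- post: Loose steel stop post with a red grip, 70 to 130 g, 67 mm high. Origin: centre of the underside of its hammer head; z up the post. Head 16 (x) x 32 (y) x 9 mm high; above it a round shank 11 mm across; collar 26 mm across from 32 to 36 mm above the origin. Head and grip are long along the same axis y; a half turn changes nothing. It starts upright in the stand, head in the recess.
- grip (a point): Middle of the post's flat red grip, 51.5 mm above the post's origin. The grip is 14 (post x) x 30 (post y) mm and reaches from 36 to 67 mm above the origin; pinch it across its 14 mm from above.
- stand: Blue block 70 x 80 x 22 mm, fixed to the bench, with a 12 mm deep recess 19 x 35 mm in its top for the head of the post. Origin: centre of its underside; the post's underside stands 10 mm above it.
- strut: Aluminium slotted strut screwed to the bench, 50 (x) x 270 (y) x 44 mm high, black end caps. Origin: centre of its underside; z up; y runs along the slot, from the mouth towards the second post. The slot in its top is 14.5 mm wide, too narrow for the head except at the mouth. Strut and post bear at most 35 N of contact force.
- lips (a point): Middle of the slot at the level of the lips' underside, 34 mm above the strut's origin; their top is at 44 mm. The channel below is 40 mm wide: once the post's origin is less than 25 mm above the strut's origin, the head can be turned either way, and then slides along under the lips.
- spring (a point): Top of the spring strip below the mouth, 31 mm above the strut's origin (when free). The strip runs the channel's whole length, pushes up with 3 N when free plus 0.15 N per mm pressed down, and stops hard 17 mm lower. It presses a turned head up against the lips (post origin 25 mm above the strut's), or into the pocket.
- second_post (a point): Top of a like post with a grey grip, fixed for good in the strut at its y = +108 mm, 97 mm above the bench. It shows the finished position: grip and head across the slot.
- mouth (a point): Centre of the wide mouth of the slot, level with the strut's top, at y = -40 mm of the strut; a rectangle 20 mm (strut x) by 38 mm (strut y) through which the head passes in line with the slot.
- band (a point): Middle of the two 47 mm long yellow bands beside the slot, level with the strut's top, y = +22 mm of the strut. Below, hidden in the lips' underside, is a pocket 23 mm long (y), 5 mm deep: there the turned head rises, the post's origin to 30 mm above the strut's, and can no longer slide or turn. Its centre is anywhere from y = +10 to +34 mm and can only be felt.
- black_bottle: Small bottle with a black cap, 40 mm across, 78 mm high, loose. Origin: centre of its underside. Leave it alone.
- timer: White lab timer 62 x 66 x 21 mm, loose. Origin: centre of its underside. Leave it alone.
- tape: Orange roll of tape, 53 mm across, 18 mm high, loose. Origin: centre of its underside. Leave it alone.
- tips: White tip rack with a purple lid, 96 x 130 x 60 mm, loose. Origin: centre of its underside. Leave it alone.

How it is judged:
On the way, in this order (a step that is already met when the one before it is completed fails the run):
1. the head has gone in at the mouth, in line with the slot, and is below the lips (post origin less than 25 mm above the strut's underside) (z of post in the frame of strut between 0.008 and 0.025 m and angle between the y axis of post and the y axis of strut, either way round below 0.3 rad and horizontal distance between post and mouth below 0.008 m), for 0.1 s.
2. the head has been turned a quarter turn (within 0.22 rad) and lies under the lips, not yet in the pocket (z of post in the frame of strut between 0.008 and 0.0265 m and angle between the y axis of post and the x axis of strut, either way round below 0.22 rad and x of post in the frame of strut between -0.006 and 0.006 m), for 0.1 s.
At the end, for the whole second after the job is handed in: The post stands by itself in the strut, locked in the pocket under the yellow bands: its origin 28.3 to 32 mm above the strut's underside, within 6 mm of the slot's middle and between y = 4 and 40 mm of the strut, its head across the slot within 0.22 rad, upright within 0.12 rad, at rest (z of post in the frame of strut between 0.0283 and 0.032 m and angle between the y axis of post and the x axis of strut, either way round below 0.22 rad and x of post in the frame of strut between -0.006 and 0.006 m and y of post in the frame of strut between 0.004 and 0.04 m and angle between the z axis of post and the z axis of strut, either way round below 0.12 rad and linear speed of post below 0.02 m/s); the robot touches nothing.
It fails at once if the post and the strut press on each other with more than 35 N (contact force between post and strut above 35 N).
It fails at once if the gripper presses on the strut with more than 25 N (contact force between any of the fingers, the arm and strut above 25 N).
It fails at once if the bottle, the timer, the tape or the tip rack is moved by more than 20 mm (distance of any of black_bottle, timer, tape, tips from where it was at the start of the episode above 0.02 m).
It fails at once if the bottle is tipped over (angle between black_bottle's own z axis and vertical above 0.5 rad).
It also fails if it takes over 67 s, if anything falls off the work surface, if the arm or the gripper's body presses on something with over 40 N, if the wrist force passes 120 N, or if a joint passes its speed limit or range.

### The arm

A 6-joint arm with a two-finger parallel gripper is mounted at the origin on a cart in front of the work surface, level with it; the furniture and walls round the work are solid. World frame = base frame: x ahead of the robot, y to its left, z up, the work surface at z = 0. Lengths are in m, angles in rad, forces in N, time in s.
With the tool pointing down it reaches from about 0.35 to 0.85 m from the base axis. Payload 8.1 kg.
Tool frame: the origin (TCP) lies at the centre of the arm's flange, where the gripper is bolted on; the fingertips stand 186 mm ahead of it and the grasp point (between the pads) lies 167 mm ahead of it (robot.grasp_offset is the distance from the TCP to the grasp point, in m); z points along the fingers, y is the line along which they close (so a half turn about z gives the same grasp; the last joint's range is limited). The gripper opens to 93 mm and grips with 3 to 60 N. Pads are 15 mm wide; open, the fingers measure 128 mm over their backs; the gripper's body (75 mm by 188 mm) begins 65 mm behind the grasp point.
Start: joints at [-1.41, 0.13, 1.488, -0, 1.523, -0.085], TCP at [0.146, -0.582, 0.405] pointing down, gripper open.
Joint ranges: [-2.96, 2.96], [-0.89, 2.26], [0.02, 2.5], [-1.34, 4.48], [0, 2.73], [-2.66, 2.66]. Speed limits (rad/s): [2.39, 2.39, 2.79, 3.14, 3.14, 3.14].

### API

Orientations are given as a rotation vector (axis times angle).
In Python, from plant import robot gives the robot as it stands.
- The arm moves only by the tool drive_tool, never from a script. Its argument "moves" is one flat list of numbers, 7 for each row, row after row: the finger opening in mm, from 0 to 93, then the shift along the tool's x, y, z in mm, then the turn, a rotation vector about the tool's x, y, z in degrees. A call has 1 to 8 rows; each row shifts and turns the commanded pose from where the row before left it, along the tool's axes as they then stand; what a row does not reach is not made up. A row lasts 1/10 s, in which the tool goes at most 50 mm and 8.59 degrees, less where a joint would pass 70% of its speed; a pose out of reach is approached as far as the arm can. A call is refused whole if a number of a shift passes 50 or a number of a turn 8.59, either way. A call with a gripper value outside its range is refused whole. The fingers move at their own pace and stop on an object; "grip_force" is the grip in N (left out, the last holds). Time passes only in rows, so rows that do not move let the fingers close. It gives the time, the measured TCP pose, the force, the opening and the grip force at its end, in the units of the state.
- robot.read_state(): the state, without advancing time (a new reading comes with each control period).
- robot.read_camera(name): name is "scene" or "top"; returns a dict with "color" (480x640x3 uint8, red, green, blue), "depth" (480x640 float32, m along the optical axis (not along the pixel's ray), 0 where there is no reading), "mtx" (3x3 intrinsics, pixels), "dist_coeffs" ([k1, k2, p1, p2, k3] as OpenCV has them; the pictures are not rectified), "R" (3x3) and "t" (3): a world point X has camera coordinates R X + t. Camera axes: x right, y down, z forward; pixel columns grow to the right and rows downward; lengths in m; the calibration is good to about 2 mm. A picture is of the moment at which its call begins.
- robot.close_job(): hands the job in; it is judged then, once.
The state is a dict: "t": time; "q": joint angles; "dq": joint speeds; "joint_torque": joint torques, N m; "tool_pos": TCP position; "orientation": TCP orientation; "force": force on the tool from outside, world axes, zero at the start; "wrist_torque": the same for the moment, N m; "opening": finger opening in m; "gripper_force": force on a finger pad.
Only numpy, scipy, OpenCV 4.12 (cv2) and the standard library are available. Lean on these libraries where they do the work, as an engineer would, in place of code of your own. Each camera call takes 0.05 s, during which the arm holds its last target. There are 200 camera calls.

## Working session

There is one attempt and no reset: what is moved stays moved. The work goes in short steps, Python scripts to look and compute and a tool call to move; the robot and the scene stay as the last step left them, time stands still between calls to the robot, and variables do not carry over. Pictures are saved under pics/ and viewed, at most 10 in all, crops included, and the job is handed in when it is done.

Besides the shell and the picture viewer there is one more tool, called after "Emit:" as name(argument=value, ...) on one line, values as JSON. drive_tool: Moves the arm, as the interface text tells. Its arguments: {"type":"object","properties":{"moves":{"type":"array","items":{"type":"number"}},"grip_force":{"type":"number"}},"required":["moves"]}

```bash
ls; mkdir -p pics
python3 - <<'E'
from plant import robot
import cv2,numpy as np
for n in("scene","top"):
    c=robot.read_camera(n); np.savez(f"{n}0.npz",**c); cv2.imwrite(f"pics/{n}0.png",c["color"][:,:,::-1])
    print(n,c["mtx"],c["dist_coeffs"],c["R"],c["t"])
print(robot.read_state(),robot.grasp_offset)
E
```

```text
pics
scene [[603.12442344   0.         329.40232908]
 [  0.         603.12442344 239.09444529]
 [  0.           0.           1.        ]] [-0.15815743  0.          0.          0.          0.        ] [[-0.90229195 -0.43111524  0.00298179]
 [-0.21454598  0.44300813 -0.87046759]
 [ 0.37395088 -0.78605563 -0.49221671]] [0.51792005 0.19976871 1.05430875]
top [[542.23203038   0.         311.37587252]
 [  0.         542.23203038 234.33090537]
 [  0.           0.           1.        ]] [-0.13077356  0.          0.          0.          0.        ] [[-0.02999968 -0.99937793 -0.01854105]
 [-0.97971474  0.03307632 -0.19764863]
 [ 0.19813895  0.01223555 -0.98009757]] [0.06575416 0.56406177 1.21286754]
{'t': 0.1, 'q': array([-1.41041405e+00,  1.31080033e-01,  1.48918341e+00, -1.49193812e-06,
        1.52297620e+00, -8.54218692e-02]), 'dq': array([-0.00119107, -0.00045536, -0.00133199, -0.00059898,  0.0005144 ,
       -0.00254118]), 'joint_torque': array([ 1.08938853e-03, -5.61344326e+01, -4.93092799e+01,  7.70883774e-02,
        2.92749074e-02, -3.97149245e-05]), 'tool_pos': array([ 0.14597754, -0.58175932,  0.40378828]), 'orientation': array([-3.11626237e+00, -3.84935318e-01,  9.92289828e-05]), 'force': array([0.5530149 , 0.408006  , 0.44392705]), 'wrist_torque': array([0.01447646, 0.02431057, 0.03097963]), 'gripper_force': 0.0, 'opening': 0.09281385774004565} 0.1673
```

View pics/top0.png

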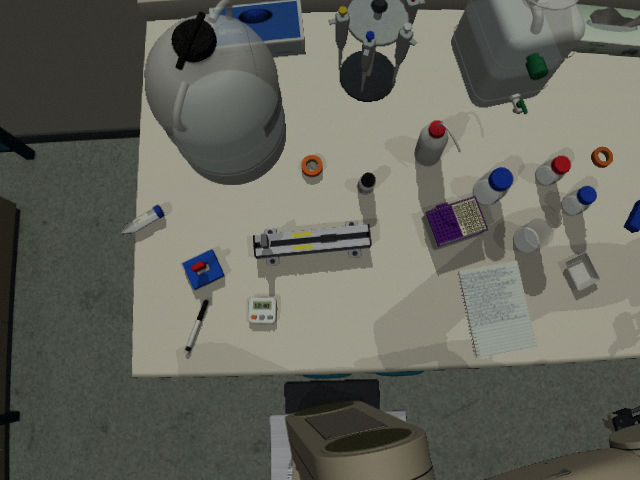

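View pics/scene0.png

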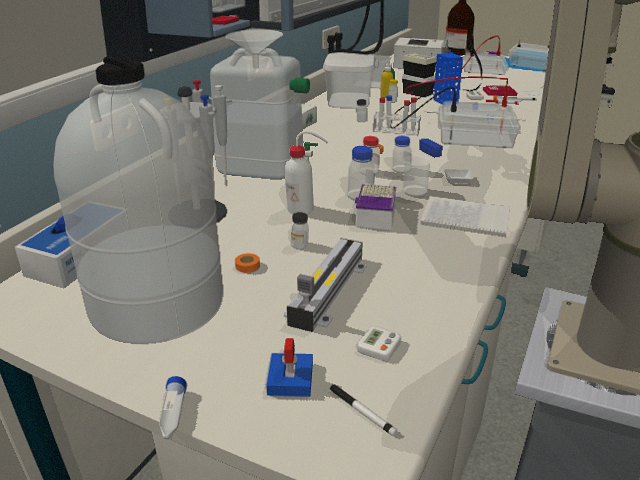

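The top view shows the stand and post at about (203,269), the strut from (254,243) to (371,237) with the second post at its left end (265,240), so strut +y is image-left. The timer is at (262,310), the bottle at (367,183), the tape at (312,166) and the rack at (457,221). The scene view agrees, with the post at (289,355) and the strut from (300,310) to (350,245).

```bash
cat > h.py <<'E'
import cv2,numpy as np
from plant import robot
def ray(c,px):
    u=cv2.undistortPoints(np.array(px,float).reshape(-1,1,2),c["mtx"],c["dist_coeffs"])[:,0]
    d=np.c_[u,np.ones(len(u))]@c["R"]; return -c["R"].T@c["t"],d
def plane(c,px,z):
    o,d=ray(c,px); return o+d*((z-o[2])/d[:,2])[:,None]
def mask(c,lo,hi,roi):
    hsv=cv2.cvtColor(np.ascontiguousarray(c["color"]),cv2.COLOR_RGB2HSV)
    m=cv2.inRange(hsv,lo,hi)
    if lo[0]==0: m|=cv2.inRange(hsv,(172,)+tuple(lo[1:]),(180,)+tuple(hi[1:]))
    x0,y0,x1,y1=roi; k=np.zeros_like(m); k[y0:y1,x0:x1]=m[y0:y1,x0:x1]
    return k
def pts(m): return np.argwhere(m)[:,::-1].astype(float)
def proj(c,X):
    return cv2.projectPoints(np.array(X,float).reshape(-1,1,3),cv2.Rodrigues(c["R"])[0],c["t"],c["mtx"],c["dist_coeffs"])[0][:,0]
E
python3 - <<'E'
from h import *
t=dict(np.load("top0.npz")); s=dict(np.load("scene0.npz"))
def rect(c,m,z):
    P=plane(c,pts(m),z)[:,:2]*1000
    r=cv2.minAreaRect(P.astype(np.float32)); return len(P),P.mean(0).round(1),np.round(r[0],1),np.round(r[1],1),round(r[2],1)
for n,c,rr,rb,ry in(("top",t,(180,250,225,285),(175,240,230,295),(280,220,330,260)),("scene",s,(275,330,305,375),(255,340,325,405),(300,255,345,300))):
    print(n,"red",rect(c,mask(c,(0,150,60),(8,255,255),rr),.077))
    print(n,"blue",rect(c,mask(c,(105,150,60),(125,255,255),rb),.022))
    my=mask(c,(22,120,100),(35,255,255),ry); print(n,"yel",rect(c,my,.044))
a=cv2.resize(t["color"][210:290,175:385,::-1],None,fx=3.8,fy=3.8,interpolation=cv2.INTER_CUBIC)
b=cv2.resize(s["color"][225:405,255:395,::-1],None,fx=3.2,fy=3.2,interpolation=cv2.INTER_CUBIC)
cv2.imwrite("pics/a.png",a);cv2.imwrite("pics/b.png",b)
E
```

```text
top red (64, array([497.2, 311.9]), array([497.5, 311.6]), array([11.6, 27.8]), 25.2)
top blue (768, array([496.2, 310.2]), array([497. , 311.7]), array([70.3, 80.2]), 24.4)
top yel (149, array([554.8,  70.8]), array([554.7,  70.4]), array([39.9, 45.6]), 3.4)
scene red (201, array([487.8, 329.1]), array([487.7, 328.4]), array([12.8, 58.7]), 28.4)
scene blue (1489, array([487.9, 329.4]), array([491. , 323.4]), array([ 70.1, 100.3]), 23.9)
scene yel (99, array([552.1,  69.4]), array([553.9,  71.5]), array([39.5, 45.3]), 3.6)
```

View pics/a.png

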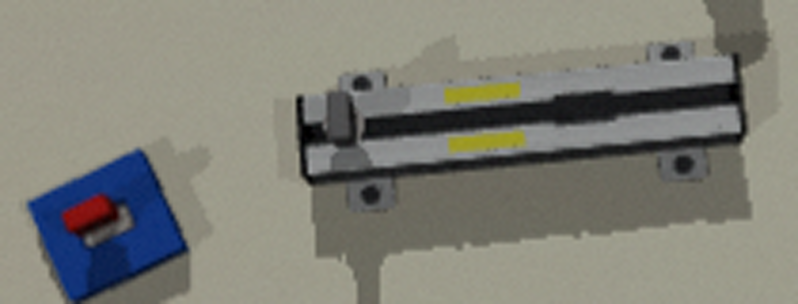

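View pics/b.png

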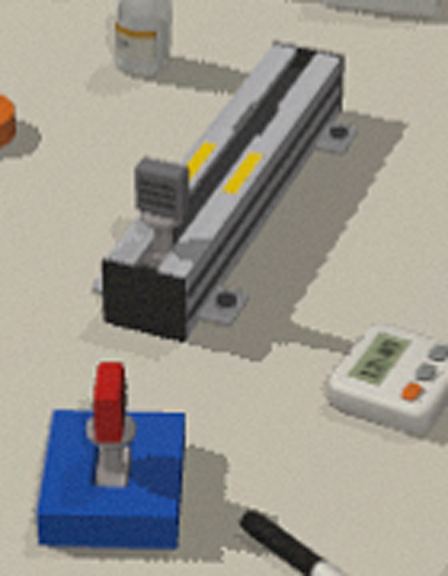

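The crops show the wide mouth at about (328,238) in the full top image, the yellow bands either side of the slot, and the post's red grip long axis tilted about 25°. Next I compute the poses and the move numbers.

```bash
cat >> h.py <<'E'
from scipy.spatial.transform import Rotation as Ro
G=.1673
def go(xyz,yd):
    """shift in tool axes to put grasp point at xyz (mm), and tool-z turn so tool y lies along yaw yd (deg, mod 180)"""
    s=robot.read_state(); R=Ro.from_rotvec(s["orientation"]).as_matrix(); g=s["tool_pos"]+R[:,2]*G
    yaw=np.degrees(np.arctan2(R[1,1],R[0,1])); e=(yd-yaw+90)%180-90
    print("t",round(s["t"],2),"grasp",(g*1000).round(1),"yaw_y",yaw.round(2),"q",s["q"].round(2),"F",s["force"].round(1),"open",round(s["opening"]*1000,1))
    print("shift",(R.T@(np.array(xyz)/1000-g)*1000).round(1),"world-yaw turn",e.round(2),"-> tool z turn",-e.round(2),"tilt",np.degrees(Ro.from_matrix(R).as_matrix()[:2,2]).round(2))
E
python3 - <<'E'
from h import *
t=dict(np.load("top0.npz")); s=dict(np.load("scene0.npz"))
g=cv2.cvtColor(t["color"],cv2.COLOR_RGB2GRAY)
# slot dark pixels: strut frame from yellow bands
B=np.array([554.5,70.8]); a=np.radians(3.4)
for c,n in((t,"top"),(s,"scene")):
    g=cv2.cvtColor(c["color"],cv2.COLOR_RGB2GRAY)
    # resample the strut top plane at 0.5 mm
    xs=np.arange(-26,26.1,.5); ys=np.arange(-160,140,1.)
    X,Y=np.meshgrid(xs,ys); ys_=Y-22
    W=np.c_[(B[0]+X*np.cos(a)-ys_*np.sin(a)).ravel(),(B[1]+X*np.sin(a)+ys_*np.cos(a)).ravel(),np.full(X.size,44)]/1000
    p=proj(c,W).astype(np.float32).reshape(X.shape+(2,))
    I=cv2.remap(g,p[...,0],p[...,1],cv2.INTER_LINEAR)
    np.save(n+"_rect.npy",I)
    for y in range(-110,81,10):
        d=I[int(y+160)].astype(float); k=np.where((d<(d.max()+d.min())/2)&(abs(xs)<16))[0]
        print(n,y,xs[k].min() if len(k) else None,xs[k].max() if len(k) else None)
    for x in(-8.5,8.5): 
        d=I[60:170,int((x+26)*2)]; print(n,x,list(zip(range(-100,10,3),d[::3])))
go((497.3,311.7,200),24.7)
E
```

```text
top -110 -6.5 7.5
top -100 -6.0 7.5
top -90 -6.5 7.0
top -80 -6.5 7.0
top -70 -6.5 7.0
top -60 -7.5 8.0
top -50 -9.0 9.5
top -40 -9.0 9.5
top -30 -9.0 9.5
top -20 -7.0 7.5
top -10 -7.0 7.0
top 0 -6.5 7.0
top 10 -6.5 7.0
top 20 -7.0 6.5
top 30 -7.0 6.5
top 40 -7.0 6.5
top 50 -7.0 7.0
top 60 -7.0 6.5
top 70 -7.0 6.5
top 80 -7.5 7.0
top -8.5 [(-100, np.uint8(135)), (-97, np.uint8(125)), (-94, np.uint8(119)), (-91, np.uint8(120)), (-88, np.uint8(127)), (-85, np.uint8(130)), (-82, np.uint8(139)), (-79, np.uint8(140)), (-76, np.uint8(139)), (-73, np.uint8(128)), (-70, np.uint8(123)), (-67, np.uint8(116)), (-64, np.uint8(123)), (-61, np.uint8(112)), (-58, np.uint8(66)), (-55, np.uint8(59)), (-52, np.uint8(60)), (-49, np.uint8(67)), (-46, np.uint8(64)), (-43, np.uint8(70)), (-40, np.uint8(66)), (-37, np.uint8(64)), (-34, np.uint8(59)), (-31, np.uint8(61)), (-28, np.uint8(60)), (-25, np.uint8(61)), (-22, np.uint8(82)), (-19, np.uint8(110)), (-16, np.uint8(116)), (-13, np.uint8(123)), (-10, np.uint8(125)), (-7, np.uint8(128)), (-4, np.uint8(138)), (-1, np.uint8(140)), (2, np.uint8(124)), (5, n
[... 2344 characters left out ...]
-58, np.uint8(139)), (-55, np.uint8(123)), (-52, np.uint8(106)), (-49, np.uint8(111)), (-46, np.uint8(112)), (-43, np.uint8(114)), (-40, np.uint8(113)), (-37, np.uint8(107)), (-34, np.uint8(109)), (-31, np.uint8(113)), (-28, np.uint8(116)), (-25, np.uint8(106)), (-22, np.uint8(133)), (-19, np.uint8(158)), (-16, np.uint8(165)), (-13, np.uint8(167)), (-10, np.uint8(167)), (-7, np.uint8(167)), (-4, np.uint8(170)), (-1, np.uint8(166)), (2, np.uint8(169)), (5, np.uint8(168)), (8, np.uint8(167))]
t 0.1 grasp [ 145.9 -581.5  236.5] yaw_y -75.92 q [-1.41  0.13  1.49 -0.    1.52 -0.09] F [0.6 0.4 0.4] open 92.8
shift [ 558.1 -780.8   37.8] world-yaw turn -79.38 -> tool z turn 79.38 tilt [-0.02  0.09]
```

Emit:
drive_tool(moves=[93, 30, -2, -15, 0, 0, -3, 93, 48, -2.5, -15, 0, 0, -4.6, 93, 48, -2.5, -10, 0, 0, -4.6, 93, 48, -2.5, 0, 0, 0, -4.6, 93, 48, -2.5, 0, 0, 0, -4.6, 93, 48, -2.5, 0, 0, 0, -4.6, 93, 48, -2.5, 0, 0, 0, -4.6, 93, 48, -2.5, 0, 0, 0, -4.6], grip_force=20)

```text
t: 0.9
tool_pos: [0.4514, -0.3863, 0.4439]
orientation: [-2.853, -1.314, 0.0]
force: [0.1, -0.4, 0.2]
opening: 0.0928
gripper_force: 0.0
```

Emit:
drive_tool(moves=[93, 48, -2.5, 0, 0, 0, -4.6, 93, 48, -2.5, 0, 0, 0, -4.6, 93, 48, -2.5, 0, 0, 0, -4.6, 93, 48, -2.5, 0, 0, 0, -4.6, 93, 48, -2.5, 0, 0, 0, -4.6, 93, 48, -2.5, 0, 0, 0, -4.6, 93, 48, -2.5, 0, 0, 0, -4.6, 93, 48, -2.5, 0, 0, 0, -4.6])

```text
t: 1.7
tool_pos: [0.5897, -0.0344, 0.444]
orientation: [-2.292, -2.148, 0.001]
force: [1.8, -0.0, -0.2]
opening: 0.093
gripper_force: 0.0
```

```bash
python3 -c "
from h import *
go((497.3,311.7,120),24.7)"
```

```text
t 1.7 grasp [589.5 -34.3 276.7] yaw_y -3.73 q [-0.15  0.09  1.46  0.    1.59 -0.08] F [ 1.8 -0.  -0.2] open 93.0
shift [ 339.3 -114.4  156.8] world-yaw turn 28.43 -> tool z turn -28.43 tilt [-0.05  0.01]
```

Emit:
drive_tool(moves=[93, 44, -5, 0, 0, 0, -3.5, 93, 44, -5, 0, 0, 0, -3.5, 93, 44, -5, 0, 0, 0, -3.5, 93, 44, -5, 0, 0, 0, -3.5, 93, 44, -5, 0, 0, 0, -3.5, 93, 44, -5, 0, 0, 0, -3.5, 93, 44, -5, 0, 0, 0, -3.5, 93, 30, -4, 0, 0, 0, -3])

```text
t: 2.5
tool_pos: [0.5042, 0.2925, 0.444]
orientation: [-1.715, -2.631, 0.001]
force: [0.5, -0.1, -0.5]
opening: 0.0929
gripper_force: 0.0
```

Emit:
drive_tool(moves=[93, 0, 0, 30, 0, 0, 0, 93, 0, 0, 30, 0, 0, 0, 93, 0, 0, 0, 0, 0, 0, 93, 0, 0, 0, 0, 0, 0, 93, 0, 0, 0, 0, 0, 0])

```text
t: 3.0
tool_pos: [0.5062, 0.29, 0.3865]
orientation: [1.721, 2.627, 0.003]
force: [-0.2, 0.1, 0.4]
opening: 0.093
gripper_force: 0.0
```

```bash
python3 -c "
from h import *
go((497.3,311.7,68),24.7)"
```

```text
t 3.0 grasp [506.5 290.1 219.2] yaw_y 23.55 q [0.43 0.09 1.56 0.   1.48 0.02] F [-0.2  0.1  0.4] open 93.0
shift [ 23.4  -0.2 151.2] world-yaw turn 1.15 -> tool z turn -1.15 tilt [0.11 0.05]
```

Emit:
drive_tool(moves=[93, 23.5, 0, 0, 0, 0, -1.2, 93, 0, 0, 30, 0, 0, 0, 93, 0, 0, 30, 0, 0, 0, 93, 0, 0, 30, 0, 0, 0, 60, 0, 0, 30, 0, 0, 0, 50, 0, 0, 15, 0, 0, 0, 50, 0, 0, 15, 0, 0, 0, 50, 0, 0, 0, 0, 0, 0])

```text
t: 3.8
tool_pos: [0.4961, 0.3113, 0.2336]
orientation: [-1.693, -2.645, 0.002]
force: [-0.3, 0.2, 0.4]
opening: 0.0658
gripper_force: 0.0
```

Emit:
drive_tool(moves=[50, 0, 0, 0, 0, 0, 0, 30, 0, 0, 0, 0, 0, 0])

```text
t: 4.0
tool_pos: [0.497, 0.312, 0.2365]
orientation: [1.692, 2.645, 0.004]
force: [0.5, 0.4, 0.6]
opening: 0.0495
gripper_force: 0.0
```

```bash
python3 -c "
from h import *
go((497.3,311.7,68),24.7)
c=robot.read_camera('scene'); np.savez('scene1.npz',**c)
p=c['color'][310:420,240:340,::-1]
cv2.imwrite('pics/c.png',cv2.resize(p,None,fx=5,fy=5,interpolation=cv2.INTER_CUBIC))"
```

```text
t 4.0 grasp [497.5 312.2  69.2] yaw_y 24.78 q [0.47 0.24 1.69 0.   1.21 0.04] F [0.5 0.4 0.6] open 49.5
shift [-0.4 -0.3  1.2] world-yaw turn -0.08 -> tool z turn 0.08 tilt [0.14 0.07]
```

View pics/c.png

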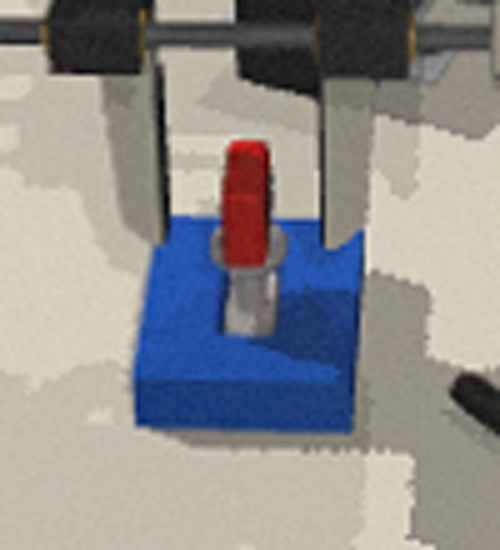

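The crop shows the red grip at about x=246 midway between the fingers (160 and 323), upright in the stand. Closing.

Emit:
drive_tool(moves=[10, 0, 0, 1, 0, 0, 0, 10, 0, 0, 0, 0, 0, 0, 10, 0, 0, 0, 0, 0, 0, 10, 0, 0, 0, 0, 0, 0, 10, 0, 0, 0, 0, 0, 0, 10, 0, 0, 0, 0, 0, 0, 10, 0, 0, 0, 0, 0, 0], grip_force=25)

```text
t: 4.75
tool_pos: [0.4962, 0.3116, 0.2337]
orientation: [-1.693, -2.646, -0.0]
force: [0.1, -0.2, 0.4]
opening: 0.0139
gripper_force: 25.0
```

```bash
python3 -c "
from h import *
s=robot.read_state();print(s['force'],s['gripper_force'],s['wrist_torque'])
go((497.3,311.7,68),24.7)
c=robot.read_camera('scene'); np.savez('scene2.npz',**c)
for n in '012':
    c=dict(np.load(f'scene{n}.npz')); m=mask(c,(0,150,60),(8,255,255),(275,335,305,375)); P=pts(m)
    print(n,len(P),[P[P[:,1]==r][:,0].mean().round(2) for r in range(342,362,2) if (P[:,1]==r).any()])"
```

```text
[ 0.13084444 -0.24679417  0.37822907] 25.000079870224 [-0.01894753 -0.0691611  -0.02709825]
t 4.75 grasp [496.2 311.6  66.4] yaw_y 24.78 q [0.47 0.24 1.69 0.   1.21 0.04] F [ 0.1 -0.2  0.4] open 13.9
shift [-0.3  1.  -1.6] world-yaw turn -0.08 -> tool z turn 0.08 tilt [0. 0.]
0 201 [np.float64(289.0), np.float64(288.5), np.float64(289.0), np.float64(288.5), np.float64(288.5), np.float64(288.5), np.float64(288.5), np.float64(288.5), np.float64(288.5), np.float64(288.5)]
1 200 [np.float64(289.5), np.float64(289.5), np.float64(289.0), np.float64(288.5), np.float64(288.5), np.float64(288.5), np.float64(288.5), np.float64(288.5), np.float64(289.0), np.float64(288.5)]
2 206 [np.float64(288.5), np.float64(288.5), np.float64(289.0), np.float64(288.5), np.float64(289.0), np.float64(289.0), np.float64(289.0), np.float64(289.0), np.float64(289.0), np.float64(289.0)]
```

Emit:
drive_tool(moves=[10, 0, 0, -10, 0, 0, 0, 10, 0, 0, -20, 0, 0, 0, 10, 0, 0, -30, 0, 0, 0, 10, 0, 0, -30, 0, 0, 7, 10, 0, 0, -20, 0, 0, 7, 10, 0, 0, 0, 0, 0, 7, 10, 0, 0, 0, 0, 0, 0, 10, 0, 0, 0, 0, 0, 0])

```text
t: 5.6
tool_pos: [0.496, 0.3114, 0.3434]
orientation: [-2.143, -2.297, 0.001]
force: [1.0, -0.5, -1.5]
opening: 0.0141
gripper_force: 25.0
```

```bash
python3 -c "
from h import *
go((558,8.6,176),3.65)"
```

```text
t 5.6 grasp [495.9 311.4 176.1] yaw_y 3.99 q [0.47 0.13 1.6  0.   1.41 0.4 ] F [ 1.  -0.5 -1.5] open 14.1
shift [-3.064e+02  4.090e+01  2.000e-01] world-yaw turn -0.34 -> tool z turn 0.34 tilt [-0.04 -0.02]
```

Emit:
drive_tool(moves=[10, -36, 4, 0, 0, 0, 0, 10, -45, 6, 0, 0, 0, 0, 10, -45, 6, 0, 0, 0, 0, 10, -45, 6, 0, 0, 0, 0, 10, -45, 6, 0, 0, 0, 0, 10, -45, 6, 0, 0, 0, 0, 10, -45, 7, 0, 0, 0, 0, 10, 0, 0, 20, 0, 0, 0])

```text
t: 6.4
tool_pos: [0.5589, 0.0038, 0.3258]
orientation: [2.145, 2.288, 0.002]
force: [0.3, 1.1, -1.3]
opening: 0.014
gripper_force: 25.0
```

Emit:
drive_tool(moves=[10, 0, 0, 30, 0, 0, 0, 10, 0, 0, 10, 0, 0, 0, 10, 0, 0, 0, 0, 0, 0, 10, 0, 0, 0, 0, 0, 0, 10, 0, 0, 0, 0, 0, 0])

```text
t: 6.9
tool_pos: [0.558, 0.0093, 0.2853]
orientation: [2.144, 2.294, 0.002]
force: [0.7, -0.1, -1.0]
opening: 0.0138
gripper_force: 25.0
```

```bash
python3 -c "
from h import *
go((558,8.6,106),3.65)
c=robot.read_camera('scene'); np.savez('scene3.npz',**c)
d=robot.read_camera('top'); np.savez('top3.npz',**d)
go((558,8.6,106),3.65)
u,v=proj(c,[[.558,.0086,.06]])[0].astype(int); print(u,v)
p=c['color'][v-55:v+45,u-55:u+55,::-1]
u,v=proj(d,[[.558,.0086,.06]])[0].astype(int); print(u,v)
q=d['color'][v-50:v+50,u-55:u+55,::-1]
f=lambda i:cv2.resize(i,(400,364),interpolation=cv2.INTER_CUBIC)
cv2.imwrite('pics/d.png',np.hstack([f(p),f(q)]))"
```

```text
t 6.9 grasp [558.3   9.3 118. ] yaw_y 3.86 q [-0.08  0.11  1.74 -0.    1.3  -0.14] F [ 0.7 -0.1 -1. ] open 13.8
shift [-0.6 -0.4 12. ] world-yaw turn -0.21 -> tool z turn 0.21 tilt [ 0.13 -0.01]
t 7.0 grasp [558.3   9.2 117.9] yaw_y 3.83 q [-0.08  0.11  1.74 -0.    1.3  -0.14] F [-0.8 -0.  -1. ] open 13.8
shift [-0.6 -0.4 11.9] world-yaw turn -0.18 -> tool z turn 0.18 tilt [ 0.14 -0.01]
334 254
328 236
```

View pics/d.png

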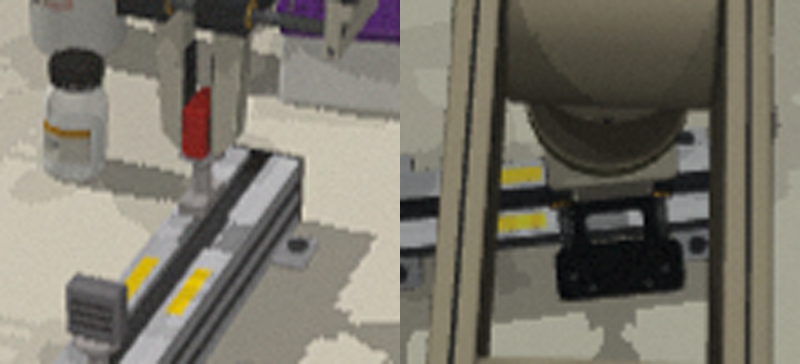

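The crop shows the held post with its head at (200,205), just above the mouth and in line with the slot. Lowering gently now.

Emit:
drive_tool(moves=[10, -0.6, -0.4, 5, 0, 0, 0.2, 10, 0, 0, 5, 0, 0, 0, 10, 0, 0, 4, 0, 0, 0, 10, 0, 0, 2, 0, 0, 0, 10, 0, 0, 1, 0, 0, 0, 10, 0, 0, 0, 0, 0, 0])

```text
t: 7.6
tool_pos: [0.5569, 0.0083, 0.2664]
orientation: [-2.151, -2.29, 0.0]
force: [-0.3, -1.0, -1.2]
opening: 0.0141
gripper_force: 25.0
```

Emit:
drive_tool(moves=[10, 0, 0, 1, 0, 0, 0, 10, 0, 0, 0.5, 0, 0, 0, 10, 0, 0, 0.5, 0, 0, 0])

```text
t: 7.9
tool_pos: [0.557, 0.0083, 0.2647]
orientation: [2.151, 2.29, 0.0]
force: [0.0, 0.4, -0.7]
opening: 0.0135
gripper_force: 25.0
```

```bash
python3 -c "
from h import *
go((558,8.6,80),3.65);print(robot.read_state()['wrist_torque'])"
```

```text
t 7.9 grasp [557.    8.3  97.4] yaw_y 3.58 q [-0.08  0.13  1.76  0.    1.26 -0.14] F [ 0.   0.4 -0.7] open 13.5
shift [ 0.2  1.  17.4] world-yaw turn 0.07 -> tool z turn -0.07 tilt [ 0.01 -0.  ]
[-0.04408979 -0.08805241  0.04912498]
```

Emit:
drive_tool(moves=[10, 0, 0.5, 1, 0, 0, 0, 10, 0, 0, 1.5, 0, 0, 0, 10, 0, 0, 1.5, 0, 0, 0, 10, 0, 0, 1.5, 0, 0, 0, 10, 0, 0, 1, 0, 0, 0])

```text
t: 8.4
tool_pos: [0.5574, 0.0084, 0.2579]
orientation: [-2.151, -2.29, 0.0]
force: [2.0, -0.1, -1.1]
opening: 0.0139
gripper_force: 25.0
```

Emit:
drive_tool(moves=[10, 0, 0, 1.5, 0, 0, 0, 10, 0, 0, 1.5, 0, 0, 0, 10, 0, 0, 1.5, 0, 0, 0, 10, 0, 0, 1, 0, 0, 0, 10, 0, 0, 0, 0, 0, 0])

```text
t: 8.9
tool_pos: [0.5575, 0.0083, 0.2527]
orientation: [2.151, 2.29, -0.0]
force: [-1.6, -0.3, 1.8]
opening: 0.0141
gripper_force: 25.0
```

```bash
python3 -c "
from h import *
go((558,8.6,80),3.65);print(robot.read_state()['wrist_torque'])"
```

```text
t 8.9 grasp [557.5   8.3  85.4] yaw_y 3.58 q [-0.08  0.14  1.76 -0.    1.24 -0.14] F [-1.6 -0.3  1.8] open 14.1
shift [0.2 0.5 5.4] world-yaw turn 0.07 -> tool z turn -0.07 tilt [-0. -0.]
[-0.097339    0.1058847  -0.04781012]
```

Emit:
drive_tool(moves=[10, 0, 0, 1.5, 0, 0, 0, 10, 0, 0, 1.5, 0, 0, 0, 10, 0, 0, 1.5, 0, 0, 0, 10, 0, 0, 1.5, 0, 0, 0, 10, 0, 0, 0, 0, 0, 0])

```text
t: 9.4
tool_pos: [0.5576, 0.0083, 0.2466]
orientation: [2.151, 2.29, 0.0]
force: [-0.2, 0.8, 3.3]
opening: 0.0139
gripper_force: 25.0
```

Emit:
drive_tool(moves=[10, 0, 0, 1, 0, 0, 0, 10, 0, 0, 1, 0, 0, 0, 10, 0, 0, 1, 0, 0, 0, 10, 0, 0, 0, 0, 0, 0, 10, 0, 0, 0, 0, 0, 0])

```text
t: 9.9
tool_pos: [0.5576, 0.0083, 0.2437]
orientation: [2.151, 2.29, 0.0]
force: [-0.7, -0.1, 3.3]
opening: 0.0141
gripper_force: 25.0
```

```bash
python3 -c "
from h import *
c=robot.read_camera('scene')
go((558,8.6,77),93.65);print(robot.read_state()['wrist_torque'])
p=c['color'][200:310,275:400,::-1]
cv2.imwrite('pics/e.png',cv2.resize(p,None,fx=5,fy=5,interpolation=cv2.INTER_CUBIC))"
```

```text
t 9.95 grasp [557.6   8.4  76.4] yaw_y 3.58 q [-0.08  0.15  1.77  0.    1.22 -0.14] F [0.2 0.1 3. ] open 13.9
shift [ 0.2  0.4 -0.6] world-yaw turn -89.93 -> tool z turn 89.93 tilt [ 0.01 -0.  ]
[-0.0995138  -0.10950611 -0.0133381 ]
```

View pics/e.png

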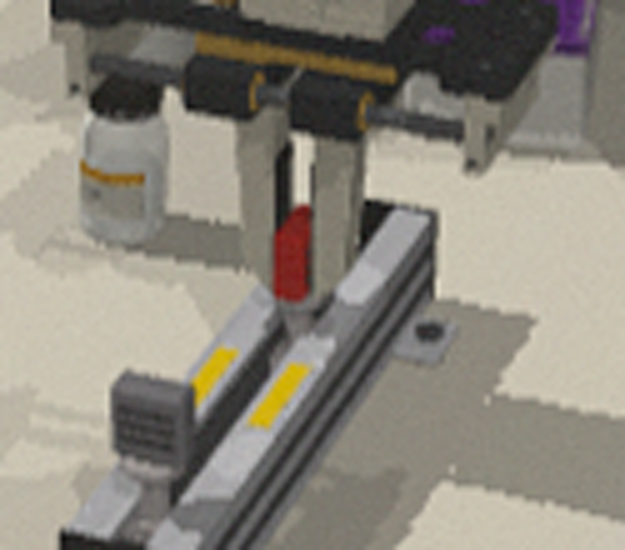

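The crop shows the head down in the mouth, with the collar just above the strut top and the post upright; the origin is about 20 mm above the strut's. Now the quarter turn.

Emit:
drive_tool(moves=[10, 0.2, 0.4, 0, 0, 0, 3, 10, 0, 0, 0, 0, 0, 5, 10, 0, 0, 0, 0, 0, 6, 10, 0, 0, 0, 0, 0, 6, 10, 0, 0, 0, 0, 0, 6, 10, 0, 0, 0, 0, 0, 6])

```text
t: 10.55
tool_pos: [0.5577, 0.0087, 0.2435]
orientation: [-2.702, -1.602, 0.001]
force: [-1.8, 0.5, 3.2]
opening: 0.0141
gripper_force: 25.0
```

```bash
python3 -c "
from h import *
go((558,8.6,77),93.65);print(robot.read_state()['wrist_torque'])"
```

```text
t 10.55 grasp [557.5   8.8  76.2] yaw_y -28.66 q [-0.08  0.15  1.77  0.    1.22  0.42] F [-1.8  0.5  3.2] open 14.1
shift [ 0.1  0.5 -0.8] world-yaw turn -57.69 -> tool z turn 57.69 tilt [-0.04  0.02]
[ 0.11831951  0.24063037 -0.0023362 ]
```

Emit:
drive_tool(moves=[10, 0, 0, 0, 0, 0, 7, 10, 0, 0, 0, 0, 0, 7, 10, 0, 0, 0, 0, 0, 7, 10, 0, 0, 0, 0, 0, 7, 10, 0, 0, 0, 0, 0, 7, 10, 0, 0, 0, 0, 0, 7, 10, 0, 0, 0, 0, 0, 7, 10, 0, 0, 0, 0, 0, 7])

```text
t: 11.35
tool_pos: [0.5579, 0.0088, 0.2437]
orientation: [-3.138, -0.145, -0.0]
force: [-0.6, 0.9, 3.4]
opening: 0.0142
gripper_force: 25.0
```

Emit:
drive_tool(moves=[10, 0, 0, 0, 0, 0, 1.5, 10, 0, 0, 0, 0, 0, 0, 10, 0, 0, 0, 0, 0, 0])

```text
t: 11.65
tool_pos: [0.5579, 0.0087, 0.2437]
orientation: [-3.139, -0.116, -0.0]
force: [-0.2, 1.9, 3.9]
opening: 0.014
gripper_force: 25.0
```

```bash
python3 -c "
from h import *
go((558,8.6,77),93.65);print(robot.read_state()['wrist_torque'])"
```

```text
t 11.65 grasp [557.9   8.7  76.4] yaw_y -85.76 q [-0.08  0.15  1.77  0.    1.22  1.42] F [-0.2  1.9  3.9] open 14.0
shift [ 0.1  0.2 -0.6] world-yaw turn -0.59 -> tool z turn 0.59 tilt [0.01 0.01]
[ 0.50067982 -0.05862902 -0.04824879]
```

Emit:
drive_tool(moves=[10, 0.1, 0, 0, 0, 0, 0.6, 10, 0, -3, 0, 0, 0, 0, 10, 0, -4, 0, 0, 0, 0, 10, 0, -4, 0, 0, 0, 0])

```text
t: 12.05
tool_pos: [0.5573, 0.0196, 0.2437]
orientation: [3.14, 0.096, 0.0]
force: [-0.8, -1.8, 2.6]
opening: 0.0135
gripper_force: 25.0
```

Emit:
drive_tool(moves=[10, 0, -4, 0, 0, 0, 0, 10, 0, -5, 0, 0, 0, 0, 10, 0, -5, 0, 0, 0, 0, 10, 0, -5, 0, 0, 0, 0, 10, 0, 0, 0, 0, 0, 0, 10, 0, 0, 0, 0, 0, 0])

```text
t: 12.65
tool_pos: [0.5561, 0.0392, 0.2436]
orientation: [-3.139, -0.096, 0.0]
force: [0.4, 2.4, 3.4]
opening: 0.0135
gripper_force: 25.0
```

```bash
cat >> h.py <<'E'
def st():
    s=robot.read_state(); R=Ro.from_rotvec(s["orientation"]).as_matrix(); g=(s["tool_pos"]+R[:,2]*G)*1000
    a=np.radians(3.65); d=g[:2]-[558,8.6]
    print("t",round(s["t"],2),"strut x",(d@[np.cos(a),np.sin(a)]).round(1),"y",(d@[-np.sin(a),np.cos(a)]-40).round(1),"z0",(g[2]-56.4).round(1),"yawerr",(np.degrees(np.arctan2(R[1,1],R[0,1]))+86.35).round(2),"F",s["force"].round(1),"T",s["wrist_torque"].round(2))
E
python3 -c "
from h import *
st()"
```

```text
t 12.65 strut x 0.0 y -9.1 z0 19.9 yawerr -0.14 F [0.4 2.4 3.4] T [ 0.49 -0.05  0.07]
```

Emit:
drive_tool(moves=[10, 0, 0, -1, 0, 0, 0, 10, 0, 0, -1, 0, 0, 0, 10, 0, 0, -1, 0, 0, 0, 10, 0, 0, 0, 0, 0, 0])

```text
t: 13.05
tool_pos: [0.5561, 0.0385, 0.2468]
orientation: [-3.14, -0.095, 0.0]
force: [-0.6, 2.0, 2.4]
opening: 0.0137
gripper_force: 25.0
```

Emit:
drive_tool(moves=[10, 0, 0, -0.5, 0, 0, 0, 10, 0, 0, -0.5, 0, 0, 0, 10, 0, 0, 0, 0, 0, 0])

```text
t: 13.35
tool_pos: [0.5561, 0.0385, 0.2476]
orientation: [-3.14, -0.095, 0.0]
force: [-0.5, 1.3, 2.5]
opening: 0.0139
gripper_force: 25.0
```

Emit:
drive_tool(moves=[10, 0, 0, -0.5, 0, 0, 0, 10, 0, 0, 0, 0, 0, 0])

```text
t: 13.55
tool_pos: [0.5561, 0.0385, 0.2481]
orientation: [-3.14, -0.095, 0.0]
force: [0.4, 1.7, 2.9]
opening: 0.0138
gripper_force: 25.0
```

Emit:
drive_tool(moves=[10, 0, 0, -0.5, 0, 0, 0, 10, 0, 0, 0, 0, 0, 0])

```text
t: 13.75
tool_pos: [0.5561, 0.0385, 0.2486]
orientation: [-3.14, -0.095, 0.0]
force: [-1.8, 1.1, 2.8]
opening: 0.0141
gripper_force: 25.0
```

```bash
python3 -c "
from h import *
st()"
```

```text
t 13.75 strut x 0.0 y -10.0 z0 24.9 yawerr -0.17 F [-1.8  1.1  2.8] T [0.4  0.09 0.02]
```

Emit:
drive_tool(moves=[10, 0, 0, -0.5, 0, 0, 0, 10, 0, 0, 0, 0, 0, 0])

```text
t: 13.95
tool_pos: [0.556, 0.0385, 0.2487]
orientation: [-3.14, -0.095, 0.001]
force: [0.9, 1.9, -2.8]
opening: 0.0142
gripper_force: 25.0
```

Emit:
drive_tool(moves=[10, 0, 0, -0.5, 0, 0, 0, 10, 0, 0, 0, 0, 0, 0])

```text
t: 14.15
tool_pos: [0.556, 0.0385, 0.2487]
orientation: [-3.14, -0.095, 0.001]
force: [5.6, 2.0, -9.9]
opening: 0.0138
gripper_force: 25.0
```

Emit:
drive_tool(moves=[10, 0, 0, -0.3, 0, 0, 0, 10, 0, 0, 0, 0, 0, 0])

```text
t: 14.35
tool_pos: [0.556, 0.0385, 0.2487]
orientation: [-3.14, -0.095, 0.001]
force: [7.1, 1.6, -11.9]
opening: 0.014
gripper_force: 25.0
```

Emit:
drive_tool(moves=[10, 0, 0, 1.7, 0, 0, 0, 10, 0, -4, 0, 0, 0, 0, 10, 0, -5, 0, 0, 0, 0, 10, 0, -5, 0, 0, 0, 0, 10, 0, -4, 0, 0, 0, 0, 10, 0, 0, -0.6, 0, 0, 0, 10, 0, 0, -0.5, 0, 0, 0, 10, 0, 0, 0, 0, 0, 0])

```text
t: 15.15
tool_pos: [0.555, 0.0571, 0.2488]
orientation: [-3.139, -0.096, -0.0]
force: [3.6, 2.7, -6.4]
opening: 0.0138
gripper_force: 25.0
```

Emit:
drive_tool(moves=[10, 0, 0, 1, 0, 0, 0, 10, 0, -2, 0, 0, 0, 0, 10, 0, -2, 0, 0, 0, 0, 10, 0, 0, -0.5, 0, 0, 0, 10, 0, 0, -0.5, 0, 0, 0, 10, 0, 0, 0, 0, 0, 0])

```text
t: 15.75
tool_pos: [0.5548, 0.0604, 0.2487]
orientation: [3.14, 0.095, -0.0]
force: [4.6, -1.7, -8.4]
opening: 0.0139
gripper_force: 25.0
```

Emit:
drive_tool(moves=[10, 0, 0, 1, 0, 0, 0, 10, 0, -2, 0, 0, 0, 0, 10, 0, -2, 0, 0, 0, 0, 10, 0, 0, -0.5, 0, 0, 0, 10, 0, 0, -0.5, 0, 0, 0, 10, 0, 0, 0, 0, 0, 0])

```text
t: 16.35
tool_pos: [0.5544, 0.0646, 0.2488]
orientation: [-3.14, -0.096, 0.0]
force: [3.4, -0.1, -6.7]
opening: 0.0137
gripper_force: 25.0
```

```bash
python3 -c "
from h import *
st()"
```

```text
t 16.35 strut x -0.0 y 16.2 z0 25.1 yawerr -0.16 F [ 3.4 -0.1 -6.7] T [-0.1  -0.89  0.03]
```

Emit:
drive_tool(moves=[10, 0, 0, 1, 0, 0, 0, 10, 0, -2, 0, 0, 0, 0, 10, 0, -2, 0, 0, 0, 0, 10, 0, 0, -0.5, 0, 0, 0, 10, 0, 0, -0.5, 0, 0, 0, 10, 0, 0, 0, 0, 0, 0])

```text
t: 16.95
tool_pos: [0.5543, 0.0686, 0.2489]
orientation: [-3.14, -0.096, 0.0]
force: [3.5, -0.2, -7.1]
opening: 0.0138
gripper_force: 25.0
```

Emit:
drive_tool(moves=[10, 0, 0, 1, 0, 0, 0, 10, 0, -2, 0, 0, 0, 0, 10, 0, -2, 0, 0, 0, 0, 10, 0, 0, -0.5, 0, 0, 0, 10, 0, 0, -0.5, 0, 0, 0, 10, 0, 0, 0, 0, 0, 0])

```text
t: 17.55
tool_pos: [0.5541, 0.0726, 0.2496]
orientation: [-3.14, -0.096, -0.0]
force: [0.0, -0.1, 2.6]
opening: 0.0138
gripper_force: 25.0
```

The pocket was felt here, at y of about 24 mm: the head rose and the downward reaction vanished. I'll ease it up into the pocket.

Emit:
drive_tool(moves=[10, 0, -1, 0, 0, 0, 0, 10, 0, 0, -1, 0, 0, 0, 10, 0, 0, -1, 0, 0, 0, 10, 0, 0, -1, 0, 0, 0, 10, 0, 0, -0.6, 0, 0, 0, 10, 0, 0, 0, 0, 0, 0])

```text
t: 18.15
tool_pos: [0.554, 0.0735, 0.253]
orientation: [-3.14, -0.095, -0.0]
force: [0.1, -0.0, 2.4]
opening: 0.014
gripper_force: 25.0
```

Emit:
drive_tool(moves=[10, 0, 0, -0.5, 0, 0, 0, 10, 0, 0, 0, 0, 0, 0])

```text
t: 18.35
tool_pos: [0.554, 0.0735, 0.2535]
orientation: [-3.14, -0.096, -0.0]
force: [1.2, -1.6, 1.6]
opening: 0.0141
gripper_force: 25.0
```

```bash
python3 -c "
from h import *
st()"
```

```text
t 18.35 strut x 0.2 y 25.0 z0 29.8 yawerr -0.16 F [ 1.2 -1.6  1.6] T [-0.16 -0.15  0.06]
```

Emit:
drive_tool(moves=[22, 0, 0, 0, 0, 0, 0, 35, 0, 0, 0, 0, 0, 0, 45, 0, 0, 0, 0, 0, 0, 45, 0, 0, 0, 0, 0, 0, 45, 0, 0, -10, 0, 0, 0, 45, 0, 0, -30, 0, 0, 0, 45, 0, 0, -40, 0, 0, 0, 45, 0, 0, -40, 0, 0, 0])

```text
t: 19.15
tool_pos: [0.5536, 0.0734, 0.3751]
orientation: [-3.14, -0.095, 0.001]
force: [1.2, -1.4, -0.1]
opening: 0.045
gripper_force: 0.0
```

Emit:
drive_tool(moves=[45, 0, 0, -40, 0, 0, 0, 45, 0, 0, 0, 0, 0, 0, 45, 0, 0, 0, 0, 0, 0])

```text
t: 19.45
tool_pos: [0.5543, 0.0735, 0.4156]
orientation: [-3.14, -0.096, -0.006]
force: [0.1, 0.2, -0.7]
opening: 0.0448
gripper_force: 0.0
```

```bash
python3 -c "
from h import *
st()
c=robot.read_camera('scene')
m=mask(c,(0,150,60),(8,255,255),(275,200,400,310)); P=pts(m); print(len(P),P.min(0),P.max(0))
a=np.radians(3.65)
for z in (30,25):  # expected grip-top pixels
    W=[[558-65*np.sin(a)+dx*np.cos(a),8.6+65*np.cos(a)+dx*np.sin(a),z+67] for dx in(-15,0,15)]; print(z,proj(c,np.array(W)/1000).round(1).tolist())
p=c['color'][190:310,275:400,::-1]
cv2.imwrite('pics/f.png',cv2.resize(p,None,fx=5,fy=5,interpolation=cv2.INTER_CUBIC))"
```

```text
t 19.45 strut x 1.0 y 25.0 z0 191.9 yawerr -0.16 F [ 0.1  0.2 -0.7] T [ 0.04  0.07 -0.06]
202 [314. 253.] [329. 269.]
30 [[329.8, 255.8], [322.5, 254.3], [315.3, 252.7]]
25 [[329.8, 258.0], [322.5, 256.5], [315.3, 255.0]]
```

View pics/f.png

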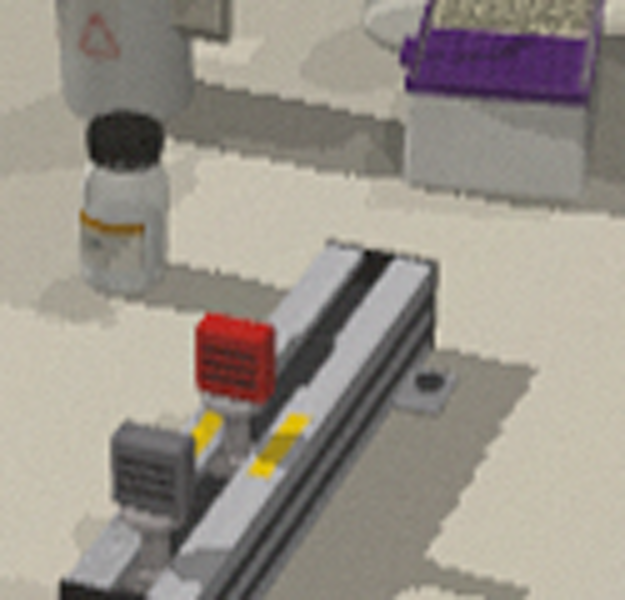

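The crop shows the red post at (235,358), standing upright across the slot beside the yellow bands and parallel to the grey post. Its grip top matches the locked height, and the bottle and rack haven't moved. Handing in.

```bash
python3 -c "
from plant import robot
print(robot.close_job())"
```

```text
the job is handed in; nothing more can be done
None
```

The post is locked in the hidden pocket at about y = 25 mm of the strut, standing upright by itself across the slot with the gripper clear; I handed the job in at about 19.5 s, and no verdict came back.

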